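Tray two mushroom cartons, labels to the front

TASK

Two small shiitake cartons with a sloping, labelled front stand on the packing table. Stand one in each of the two bays of the green tray, flat on the tray's floor, with its label squarely facing the tray's low front. Leave the square box, the loose mushroom and the snips where they are.

Things in the scene. Friction and masses are not known exactly. Their poses are not given: they have to be found in the camera images.
- carton_a: Closed brown cardboard carton, 110 mm long (its x) x 56 mm wide (y), 0.11-0.23 kg. Rear 75 mm (x = -20 to +55 mm): block 55 mm high, level top, upright sides. Front 35 mm (-x end) slopes at 45 degrees down to 20 mm high and bears a white label with a mushroom picture. Origin: centre of the underside; -x points out of the label end, z up. One of two alike; starts upright on the table.
- carton_b: Closed brown cardboard carton, 110 mm long (its x) x 56 mm wide (y), 0.11-0.23 kg. Rear 75 mm (x = -20 to +55 mm): block 55 mm high, level top, upright sides. Front 35 mm (-x end) slopes at 45 degrees down to 20 mm high and bears a white label with a mushroom picture. Origin: centre of the underside; -x points out of the label end, z up. One of two alike; starts upright on the table.
- carton_a_label (a point): Centre of the label on the sloping front of carton a: 37.5 mm from the carton's origin towards its -x end, 37.5 mm above its underside.
- carton_b_label (a point): Centre of the label on the sloping front of carton b: 37.5 mm from the carton's origin towards its -x end, 37.5 mm above its underside.
- tray: Green slatted tray, paper liner in each bay, fixed, 180 mm deep (its x) x 310 mm wide (y), floor 5 mm thick. Walls 6 mm: back and sides 45 mm high, front (-x side) only 18 mm. A divider 25 mm high, 6 mm thick, front to back, parts two bays, each 168 mm deep x 146 mm wide inside. Origin: centre of its underside on the table; -x points out over the low front, roughly towards the robot.
- bay_left (a point): Centre of the floor (its upper face) of the bay on the tray's +y side.
- bay_right (a point): Centre of the floor (its upper face) of the bay on the tray's -y side.
- square_box: Bystander: plain square cardboard box with a lid, 82 x 82 x 42 mm, no label, no slope. Origin: centre of its underside.
- mushroom: Bystander: one loose shiitake lying cap down, 54 mm across, its stem up to 44 mm high. Origin: centre of its underside.
- snips: Bystander: trimming snips lying flat, about 155 mm long (x, blades to +x), 66 mm wide, 12 mm high, black handles. Origin: under the pivot.
Things that resemble listed ones, but are neither listed nor needed, are in the scene too. Leave any blue or purple look-alike of the carton_a alone.

How it is judged:
By the outcome, as a careful person would: the job done as asked, in the order asked, and still so for the second after the job is handed in, with the robot touching nothing.
It also fails if it takes over 59 s, if anything falls off the work surface, if the arm or the gripper's body presses on something with over 40 N, if the wrist force passes 120 N, or if a joint passes its speed limit or range.

ROBOT

A 6-joint arm with a two-finger parallel gripper is mounted at the origin on the work surface. World frame = base frame: x ahead of the robot, y to its left, z up, the work surface at z = 0. Lengths are in m, angles in rad, forces in N, time in s.
With the tool pointing down it reaches from about 0.375 to 0.9 m from the base axis. Payload 3.1 kg.
Tool frame: the origin (TCP) lies at the very end of the fingers, on their centre line; the grasp point (between the pads) lies 19 mm behind it (bot.grasp_offset is the distance from the TCP to the grasp point, in m); z points along the fingers, y is the line along which they close (so a half turn about z gives the same grasp; the last joint's range is limited). The gripper opens to 85 mm and grips with 20 to 120 N. Pads are 22 mm wide; open, the fingers measure 114 mm over their backs; the gripper's body (76 mm by 85 mm) begins 54 mm behind the grasp point. The pads swing forward as they close: fully open they stand 13 mm farther back than shut.
Start: joints at [0.993, 0.527, 1.433, -0, 1.181, -0.178], TCP at [0.243, 0.576, 0.231] pointing down, gripper open.
Joint ranges: [-3.08, 3.08], [-0.75, 2.2], [0.22, 2.44], [-1.43, 4.57], [0, 2.65], [-2.85, 2.85]. Speed limits (rad/s): [2.79, 2.79, 3.14, 3.14, 3.14, 3.14].

INTERFACE

Orientations are given as a unit quaternion [w, x, y, z].
In Python, from station import bot gives the robot as it stands. The module is installed in compiled form; this text tells all that it offers.
- The arm moves only by the tool jog_arm, never from a script. Its argument "steps" is a list of rows, each an object of numbers: "wx", "wy", "wz": the turn, a rotation vector about the tool's x, y, z in degrees; "tx", "ty", "tz": the shift along the tool's x, y, z in mm; "fingers": the finger opening in mm, from 0 to 85.4. In form: [{"wx": .., "wy": .., "wz": .., "tx": .., "ty": .., "tz": .., "fingers": ..}, ...]. A call has 1 to 20 rows; each row is the pose to reach, as a shift and turn from the pose commanded when the call began, along the tool's axes at that moment; what a row does not reach only later rows make up. A row lasts 1/8 s, in which the tool goes at most 62.5 mm and 10.7 degrees, less where a joint would pass 70% of its speed; a pose out of reach is approached as far as the arm can. A call with a gripper value outside its range is refused whole. The fingers move at their own pace and stop on an object; "squeeze" is the grip in N (left out, the last holds). Time passes only in rows, so rows that repeat a pose let the fingers close. It gives the time, the measured TCP pose, the force, the opening and the grip force at its end, in the units of the state.
- bot.get_state(): the state, without advancing time (a new reading comes with each control period).
- bot.snapshot(name): name is "scene" or "top"; returns the picture (384x512x3 uint8, red, green, blue); there is no depth.
- bot.get_calibration(name): a dict with "vfov" (degrees; the focal length in pixels is half the picture's height over the tangent of half this angle, whatever the lens; pixels are square), "cx", "cy" (the principal point, pixels), "dist" ([k1, k2, p1, p2, k3] as OpenCV has them; the pictures are not rectified), "xyz" and "attitude" of the camera in the world. Camera axes: x right, y down, z forward; pixel columns grow to the right and rows downward; lengths in m; the calibration is good to about 2 mm. A picture is of the moment at which its call begins. get_calibration takes no time and is no camera call.
- bot.hand_in(): hands the job in; it is judged then, once.
The state is a dict: "time": time; "q": joint angles; "qd": joint speeds; "joint_efforts": joint torques, N m; "tool_pos": TCP position; "ee_rot": TCP orientation; "force": force on the tool from outside, world axes, zero at the start; "moment": the same for the moment, N m; "finger_gap": finger opening in m; "gripper_force": force on a finger pad.
Only numpy, scipy, OpenCV 4.12 (cv2) and the standard library are available. Lean on these libraries where they do the work, as an engineer would, in place of code of your own. Each camera call takes 0.05 s, during which the arm holds its last target. There are 200 camera calls.

## Working session

There is one attempt and no reset: what is moved stays moved. The work goes in short steps, Python scripts to look and compute and a tool call to move; the robot and the scene stay as the last step left them, time stands still between calls to the robot, and variables do not carry over. Pictures are saved under pics/ and viewed, at most 10 in all, crops included, and the job is handed in when it is done.

Besides the shell and the picture viewer there is one more tool, called after ">>>" as name(argument=value, ...), one argument or row to a line, values as JSON. jog_arm: Moves the arm, as the interface text tells. Its arguments: {"type":"object","properties":{"steps":{"type":"array","items":{"type":"object","properties":{"wx":{"type":"number"},"wy":{"type":"number"},"wz":{"type":"number"},"tx":{"type":"number"},"ty":{"type":"number"},"tz":{"type":"number"},"fingers":{"type":"number"}}}},"squeeze":{"type":"number"}},"required":["steps"]}

```bash
mkdir -p pics; python3 - <<'E'
from station import bot
import cv2
for n in("scene","top"):
    cv2.imwrite(f"pics/{n}0.png",cv2.resize(bot.snapshot(n)[:,:,::-1],(800,600),interpolation=cv2.INTER_CUBIC)); print(bot.get_calibration(n))
print(bot.get_state())
E
```

```text
{'vfov': 52.194097171651315, 'cx': 250.0127374062837, 'cy': 194.07847178003286, 'dist': array([-0.05105371,  0.        ,  0.        ,  0.        ,  0.        ]), 'xyz': array([1.00870195, 0.22380468, 0.76056137]), 'attitude': array([-0.16231003,  0.48833508,  0.81795377, -0.25716906])}
{'vfov': 49.15887381893363, 'cx': 250.99021676421228, 'cy': 189.7938725693357, 'dist': array([-0.12650959,  0.        ,  0.        ,  0.        ,  0.        ]), 'xyz': array([ 0.46119014, -0.00349577,  1.10503842]), 'attitude': array([-0.03134386,  0.71554188, -0.6972098 ,  0.03026334])}
{'time': 0.1, 'q': array([ 9.92501943e-01,  5.28396445e-01,  1.43376814e+00,  8.43208873e-06,
        1.18141134e+00, -1.78499333e-01]), 'qd': array([-0.00093405, -0.00087618, -0.00183129,  0.00107883, -0.00055126,
        0.00049573]), 'joint_efforts': array([-3.88647431e-04, -4.43305349e+01, -1.78586698e+01, -2.46913924e-04,
        3.81831836e-03, -4.79451199e-07]), 'tool_pos': array([0.24288152, 0.57517819, 0.23041912]), 'ee_rot': array([-3.69963621e-04,  1.98570372e-01,  9.80086131e-01, -9.20043620e-04]), 'force': array([ 1.31979179, -0.03181689,  0.48697924]), 'moment': array([ 0.06412806,  0.01699697, -0.01629728]), 'gripper_force': 0.0, 'finger_gap': 0.08564894406028624}
```

View pics/scene0.png

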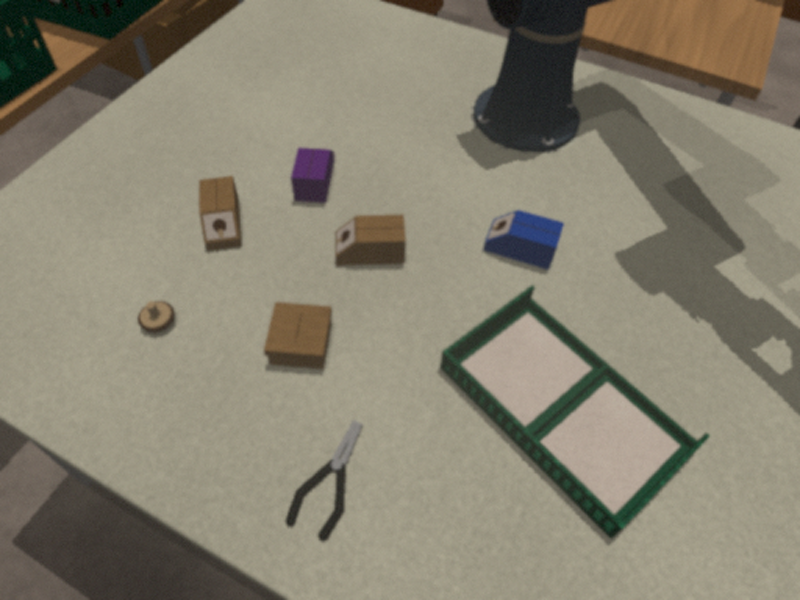

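View pics/top0.png

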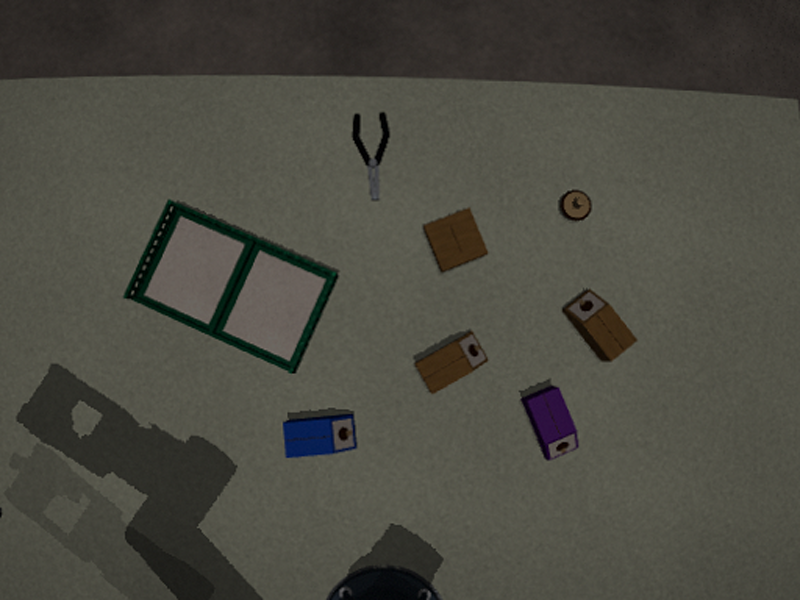

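The top view, at 800x600, shows two brown cartons at about (450,362) with its label right and up, and about (600,325) with its label up and left. The tray is at (230,285), with its low front towards the lower left. The blue and purple look-alikes are at (320,433) and (550,422). I'll fit the model silhouettes next.

```bash
cat > fit.py <<'E'
import numpy as np, cv2
from scipy.spatial.transform import Rotation as R
from scipy.optimize import minimize
from station import bot
CAR=np.array([[x,y,z] for y in(-.028,.028) for x,z in((-.055,0),(.055,0),(.055,.055),(-.02,.055),(-.055,.02))])
TRAY=np.array([[x,y,z] for x in(-.09,.09) for y in(-.155,.155) for z in(0,.045)])
C={n:bot.get_calibration(n) for n in("scene","top")}
def proj(n,P):
    c=C[n];q=c["attitude"];M=R.from_quat([q[1],q[2],q[3],q[0]]).as_matrix().T
    f=192/np.tan(np.radians(c["vfov"]/2))
    return cv2.projectPoints(np.float64(P),cv2.Rodrigues(M)[0],-M@c["xyz"],np.array([[f,0,c["cx"]],[0,f,c["cy"]],[0,0,1.]]),c["dist"])[0][:,0]
def world(M,p,z=0.):
    c,s=np.cos(p[2]),np.sin(p[2]); return M@np.array([[c,s,0],[-s,c,0],[0,0,1]])+[p[0],p[1],z]
def hullmask(pts):
    m=np.zeros((384*4,512*4),np.uint8); cv2.fillConvexPoly(m,cv2.convexHull(np.round(pts*4+1.5).astype(np.int32)),1); return m
def comp(img,kind,guess):
    h=cv2.cvtColor(img,cv2.COLOR_RGB2HSV).astype(int)
    m=((h[...,0]<22)&(h[...,1]>85)) if kind=="c" else ((h[...,0]>50)&(h[...,0]<90)&(h[...,1]>90))
    g=cv2.dilate(hullmask(guess),np.ones((49,49)))[::4,::4]
    m=(m&(g>0)).astype(np.uint8)
    m=cv2.morphologyEx(m,cv2.MORPH_CLOSE,np.ones((3,3)))
    k,l,s,_=cv2.connectedComponentsWithStats(m)
    ys,xs=np.nonzero(l==1+np.argmax(s[1:,4]))
    cor=np.concatenate([np.c_[xs+a,ys+b] for a in(-.5,.5) for b in(-.5,.5)])
    return hullmask(cor)
def fit(imgs,kind,p0,z=0.):
    M=CAR if kind=="c" else TRAY
    T={n:comp(i,kind,proj(n,world(M,p0,z))) for n,i in imgs.items()}
    def cost(d,pr=False):
        p=p0+d*[.01,.01,.1]; r=[]
        for n in T:
            h=hullmask(proj(n,world(M,p,z))); r.append((h&T[n]).sum()/(h|T[n]).sum())
        return r if pr else -sum(r)
    best=min((minimize(cost,x,method="Nelder-Mead",options=dict(initial_simplex=np.array(x)+np.vstack([np.zeros(3),np.eye(3)]),xatol=.01,fatol=1e-4)) for x in(np.zeros(3),np.array([-.5,-.5,-.5]))),key=lambda s:s.fun)
    return p0+best.x*[.01,.01,.1],cost(best.x,True)
def ray(n,uv,z):
    from scipy.optimize import fsolve
    return fsolve(lambda s:(proj(n,[[s[0],s[1],z]])[0]-uv),[.5,0])
E
cat > m0.py <<'E'
from fit import *
imgs={n:bot.snapshot(n) for n in C}
P=lambda u,v,z:ray("top",np.array([u,v])*.64,z)
for nm,k,c,yaw in(("near","c",(450,362),2.7),("far","c",(600,325),-2.5),("tray","t",(232,286),0)):
    xy=P(*c,.03)
    if k=="c":
        l={"near":(473,350),"far":(588,306)}[nm]; d=xy-P(*l,.03); yaw=np.arctan2(d[1],d[0])
    else: 
        e=P(128,297,.045)-P(295,370,.045); yaw=np.arctan2(e[1],e[0])-np.pi/2
    p0=np.r_[xy,yaw]; p,io=fit(imgs,k,p0)
    print(nm,p0.round(3),p.round(4),np.degrees(p[2]).round(1),np.round(io,3))
    for n in imgs:
        cv2.polylines(imgs[n],[np.round(proj(n,world(CAR if k=="c" else TRAY,p))).astype(np.int32)[:,None]],False,(255,0,0))
cv2.imwrite("pics/fit0.png",np.hstack([imgs[n][100:320,70:470,::-1] for n in imgs]))
E
python3 m0.py
```

```text
near [ 0.45  -0.098  2.072] [ 0.451  -0.1009  2.0845] 119.4 [0.875 0.933]
far [ 0.517 -0.347 -2.56 ] [ 0.5175 -0.3448 -2.4442] -140.0 [0.95  0.949]
tray [ 0.566  0.266 -0.372] [ 0.567   0.2706 -0.383 ] -21.9 [0.278 0.983]
```

View pics/fit0.png

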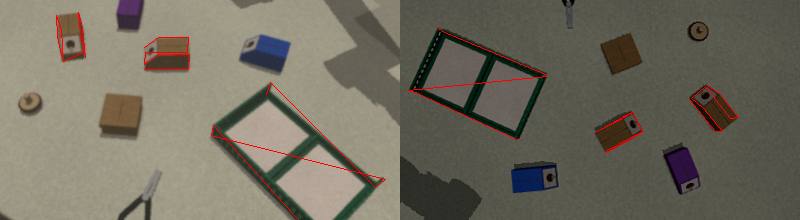

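The fits agree in the top view, and the label directions match the picture. Next is a helper that turns targets into tool-frame rows.

```bash
cat > go.py <<'E'
import numpy as np
from scipy.spatial.transform import Rotation as R
from station import bot
NEAR=np.array([.451,-.1009,119.4]);FAR=np.array([.5175,-.3448,-140.]);TR=np.array([.567,.2706,-21.9])
def off(p,dx,dy=0):
    a=np.radians(p[2]);return np.array([p[0]+dx*np.cos(a)-dy*np.sin(a),p[1]+dx*np.sin(a)+dy*np.cos(a)])
def rows(xy,thy,*zs):
    s=bot.get_state();q=s["ee_rot"];M=R.from_quat([q[1],q[2],q[3],q[0]])
    y=np.radians(thy);Y=[np.cos(y),np.sin(y),0];Z=[0,0,-1];T=R.from_matrix(np.c_[np.cross(Y,Z),Y,Z])
    print("w",np.degrees((M.inv()*T).as_rotvec()).round(1))
    for z in zs: print(z,(M.inv().apply(np.r_[xy,z]-s["tool_pos"])*1000).round(1))
    print(s["time"],s["tool_pos"].round(4),s["q"].round(2))
E
python3 -c "
from go import *
rows(off(NEAR,.005),29.4,.12,.015)"
```

```text
w [-0.1  0.  37.7]
0.12 [-450.9 -538.7  111.3]
0.015 [-450.9 -538.6  216.3]
0.2 [0.243  0.5753 0.2307] [ 0.99  0.53  1.43 -0.    1.18 -0.18]
```

>>> jog_arm(
  steps=[
    {"wz": 38, "tx": -451, "ty": -539, "tz": 111, "fingers": 85},
    {"wz": 38, "tx": -451, "ty": -539, "tz": 111, "fingers": 85},
    {"wz": 38, "tx": -451, "ty": -539, "tz": 111, "fingers": 85},
    {"wz": 38, "tx": -451, "ty": -539, "tz": 111, "fingers": 85},
    {"wz": 38, "tx": -451, "ty": -539, "tz": 111, "fingers": 85},
    {"wz": 38, "tx": -451, "ty": -539, "tz": 111, "fingers": 85},
    {"wz": 38, "tx": -451, "ty": -539, "tz": 111, "fingers": 85},
    {"wz": 38, "tx": -451, "ty": -539, "tz": 111, "fingers": 85},
    {"wz": 38, "tx": -451, "ty": -539, "tz": 111, "fingers": 85},
    {"wz": 38, "tx": -451, "ty": -539, "tz": 111, "fingers": 85},
    {"wz": 38, "tx": -451, "ty": -539, "tz": 111, "fingers": 85},
    {"wz": 38, "tx": -451, "ty": -539, "tz": 111, "fingers": 85},
    {"wz": 38, "tx": -451, "ty": -539, "tz": 111, "fingers": 85},
    {"wz": 38, "tx": -451, "ty": -539, "tz": 111, "fingers": 85},
    {"wz": 38, "tx": -451, "ty": -539, "tz": 111, "fingers": 85},
    {"wz": 38, "tx": -451, "ty": -539, "tz": 111, "fingers": 85},
  ],
)

```text
schema error: expected keys wx, wy, wz, tx, ty, tz, fingers
```

```bash
python3 -c "
from go import *
import cv2
rows(off(NEAR,.005),29.4,.015)
i=[cv2.resize(bot.snapshot(n)[a:a+150,b:b+180,::-1],(400,333),interpolation=cv2.INTER_CUBIC) for n,a,b in(('scene',90,150),('top',150,210))]
cv2.imwrite('pics/near1.png',cv2.hconcat(i))"
```

```text
w [-0.1  0.  37.7]
0.015 [-450.9 -538.6  216.3]
0.2 [0.243  0.5753 0.2307] [ 0.99  0.53  1.43 -0.    1.18 -0.18]
```

View pics/near1.png

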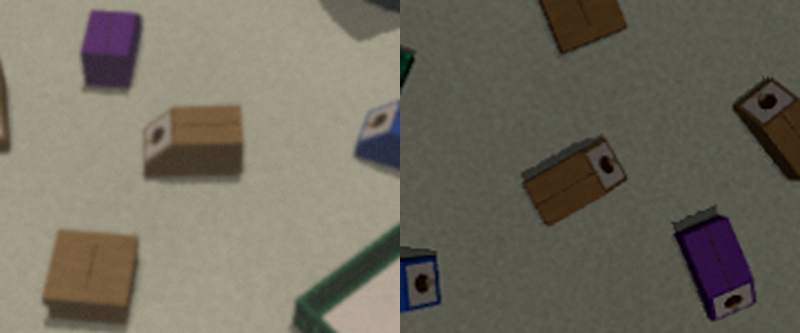

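The arm didn't move, because every row needs all seven keys. The picture shows the near carton undisturbed at about (575,180) in the right half.

>>> jog_arm(
  steps=[
    {"wx": 0, "wy": 0, "wz": 38, "tx": -451, "ty": -539, "tz": 111, "fingers": 85},
    {"wx": 0, "wy": 0, "wz": 38, "tx": -451, "ty": -539, "tz": 111, "fingers": 85},
    {"wx": 0, "wy": 0, "wz": 38, "tx": -451, "ty": -539, "tz": 111, "fingers": 85},
    {"wx": 0, "wy": 0, "wz": 38, "tx": -451, "ty": -539, "tz": 111, "fingers": 85},
    {"wx": 0, "wy": 0, "wz": 38, "tx": -451, "ty": -539, "tz": 111, "fingers": 85},
    {"wx": 0, "wy": 0, "wz": 38, "tx": -451, "ty": -539, "tz": 111, "fingers": 85},
    {"wx": 0, "wy": 0, "wz": 38, "tx": -451, "ty": -539, "tz": 111, "fingers": 85},
    {"wx": 0, "wy": 0, "wz": 38, "tx": -451, "ty": -539, "tz": 111, "fingers": 85},
    {"wx": 0, "wy": 0, "wz": 38, "tx": -451, "ty": -539, "tz": 111, "fingers": 85},
    {"wx": 0, "wy": 0, "wz": 38, "tx": -451, "ty": -539, "tz": 111, "fingers": 85},
    {"wx": 0, "wy": 0, "wz": 38, "tx": -451, "ty": -539, "tz": 111, "fingers": 85},
    {"wx": 0, "wy": 0, "wz": 38, "tx": -451, "ty": -539, "tz": 111, "fingers": 85},
    {"wx": 0, "wy": 0, "wz": 38, "tx": -451, "ty": -539, "tz": 111, "fingers": 85},
    {"wx": 0, "wy": 0, "wz": 38, "tx": -451, "ty": -539, "tz": 111, "fingers": 85},
    {"wx": 0, "wy": 0, "wz": 38, "tx": -451, "ty": -539, "tz": 111, "fingers": 85},
    {"wx": 0, "wy": 0, "wz": 38, "tx": -451, "ty": -539, "tz": 111, "fingers": 85},
  ],
  squeeze=30,
)

```text
time: 2.3
tool_pos: [0.4486, -0.0952, 0.1206]
ee_rot: [-0.0, 0.506, 0.863, 0.0]
force: [-1.1, 0.7, -1.0]
finger_gap: 0.0852
gripper_force: 0.0
```

```bash
python3 -c "
from go import *
import cv2
rows(off(NEAR,.005),29.4,.015)
i=[cv2.resize(bot.snapshot(n)[a:a+150,b:b+180,::-1],(400,333),interpolation=cv2.INTER_CUBIC) for n,a,b in(('scene',90,150),('top',150,210))]
cv2.imwrite('pics/near2.png',cv2.hconcat(i))"
```

```text
w [-0.  -0.  -0.2]
0.015 [ -1.1  -0.7 105.6]
2.3 [ 0.4486 -0.0952  0.1206] [-0.45  0.5   1.95  0.    0.7  -0.96]
```

View pics/near2.png

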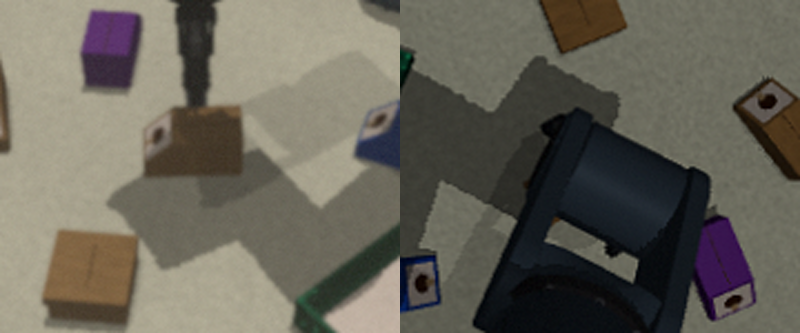

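The scene view shows the fingers above the block of the near carton, at about (197,105), with clear space around it. Now I'll descend, grip and lift.

>>> jog_arm(
  steps=[
    {"wx": 0, "wy": 0, "wz": 0, "tx": -1, "ty": -1, "tz": 50, "fingers": 85},
    {"wx": 0, "wy": 0, "wz": 0, "tx": -1, "ty": -1, "tz": 85, "fingers": 85},
    {"wx": 0, "wy": 0, "wz": 0, "tx": -1, "ty": -1, "tz": 105, "fingers": 85},
    {"wx": 0, "wy": 0, "wz": 0, "tx": -1, "ty": -1, "tz": 105, "fingers": 85},
    {"wx": 0, "wy": 0, "wz": 0, "tx": -1, "ty": -1, "tz": 105, "fingers": 45},
    {"wx": 0, "wy": 0, "wz": 0, "tx": -1, "ty": -1, "tz": 105, "fingers": 45},
    {"wx": 0, "wy": 0, "wz": 0, "tx": -1, "ty": -1, "tz": 105, "fingers": 45},
    {"wx": 0, "wy": 0, "wz": 0, "tx": -1, "ty": -1, "tz": 105, "fingers": 45},
    {"wx": 0, "wy": 0, "wz": 0, "tx": -1, "ty": -1, "tz": 105, "fingers": 45},
    {"wx": 0, "wy": 0, "wz": 0, "tx": -1, "ty": -1, "tz": 105, "fingers": 45},
    {"wx": 0, "wy": 0, "wz": 0, "tx": -1, "ty": -1, "tz": 90, "fingers": 45},
    {"wx": 0, "wy": 0, "wz": 0, "tx": -1, "ty": -1, "tz": 50, "fingers": 45},
    {"wx": 0, "wy": 0, "wz": 0, "tx": -1, "ty": -1, "tz": 0, "fingers": 45},
    {"wx": 0, "wy": 0, "wz": 0, "tx": -1, "ty": -1, "tz": -20, "fingers": 45},
    {"wx": 0, "wy": 0, "wz": 0, "tx": -1, "ty": -1, "tz": -20, "fingers": 45},
  ],
  squeeze=35,
)

```text
time: 4.28
tool_pos: [0.4494, -0.0981, 0.1425]
ee_rot: [0.002, 0.507, 0.862, 0.0]
force: [0.1, -0.7, -1.8]
finger_gap: 0.0556
gripper_force: 37.7
```

```bash
python3 -c "
from go import *
b=np.r_[off(TR,0,.076),TR[2]]
rows(off(b,.005),-111.9,.14,.022)"
```

```text
w [ 4.00e-01 -1.00e-01  1.41e+02]
0.14 [308.9 344.2   2.2]
0.022 [309.4 343.9 120.2]
4.275 [ 0.4494 -0.0981  0.1425] [-0.46  0.46  1.93  0.    0.75 -0.97]
```

>>> jog_arm(
  steps=[
    {"wx": 0, "wy": 0, "wz": 10, "tx": 22, "ty": 25, "tz": 2, "fingers": 45},
    {"wx": 0, "wy": 0, "wz": 20, "tx": 44, "ty": 49, "tz": 2, "fingers": 45},
    {"wx": 0, "wy": 0, "wz": 30, "tx": 66, "ty": 74, "tz": 2, "fingers": 45},
    {"wx": 0, "wy": 0, "wz": 40, "tx": 88, "ty": 98, "tz": 2, "fingers": 45},
    {"wx": 0, "wy": 0, "wz": 50, "tx": 110, "ty": 123, "tz": 2, "fingers": 45},
    {"wx": 0, "wy": 0, "wz": 60, "tx": 132, "ty": 147, "tz": 2, "fingers": 45},
    {"wx": 0, "wy": 0, "wz": 70, "tx": 154, "ty": 172, "tz": 2, "fingers": 45},
    {"wx": 0, "wy": 0, "wz": 80, "tx": 176, "ty": 196, "tz": 2, "fingers": 45},
    {"wx": 0, "wy": 0, "wz": 90, "tx": 198, "ty": 221, "tz": 2, "fingers": 45},
    {"wx": 0, "wy": 0, "wz": 100, "tx": 220, "ty": 245, "tz": 2, "fingers": 45},
    {"wx": 0, "wy": 0, "wz": 110, "tx": 242, "ty": 270, "tz": 2, "fingers": 45},
    {"wx": 0, "wy": 0, "wz": 120, "tx": 264, "ty": 294, "tz": 2, "fingers": 45},
    {"wx": 0, "wy": 0, "wz": 130, "tx": 286, "ty": 319, "tz": 2, "fingers": 45},
    {"wx": 0, "wy": 0, "wz": 137, "tx": 300, "ty": 335, "tz": 2, "fingers": 45},
    {"wx": 0, "wy": 0, "wz": 141, "tx": 309, "ty": 344, "tz": 2, "fingers": 45},
    {"wx": 0, "wy": 0, "wz": 141, "tx": 309, "ty": 344, "tz": 2, "fingers": 45},
    {"wx": 0, "wy": 0, "wz": 141, "tx": 309, "ty": 344, "tz": 2, "fingers": 45},
    {"wx": 0, "wy": 0, "wz": 141, "tx": 309, "ty": 344, "tz": 2, "fingers": 45},
  ],
)

```text
time: 6.52
tool_pos: [0.5984, 0.3387, 0.1379]
ee_rot: [0.0, 0.982, -0.19, -0.001]
force: [1.1, -0.1, -1.6]
finger_gap: 0.0556
gripper_force: 37.7
```

```bash
python3 -c "
from go import *
import cv2
b=np.r_[off(TR,0,.076),TR[2]]
rows(off(b,.005),-111.9,.022)
i=[cv2.resize(bot.snapshot(n)[a:a+210,b:b+250,::-1],(400,336),interpolation=cv2.INTER_CUBIC) for n,a,b in(('scene',150,240),('top',80,50))]
cv2.imwrite('pics/pl1.png',cv2.hconcat(i))"
```

```text
w [ 0.1  0.  -0. ]
0.022 [  1.3  -1.2 115.9]
6.525 [0.5984 0.3387 0.1379] [ 0.35  0.72  1.34 -0.    1.09  2.31]
```

View pics/pl1.png

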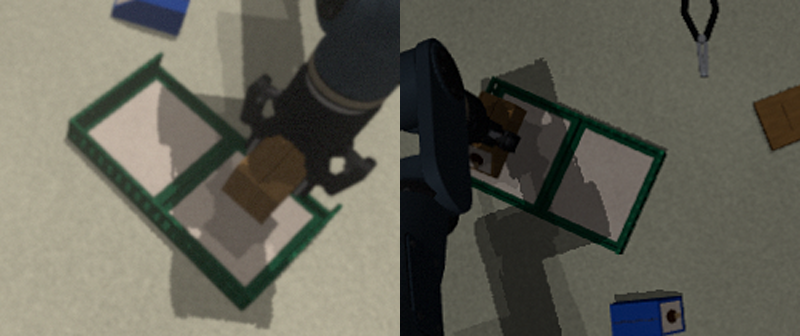

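The carton hangs over the left bay, lined up with the tray and with its label towards the low front, at (490,150) in the right half. I'll lower it.

>>> jog_arm(
  steps=[
    {"wx": 0, "wy": 0, "wz": 0, "tx": 1, "ty": -1, "tz": 40, "fingers": 45},
    {"wx": 0, "wy": 0, "wz": 0, "tx": 1, "ty": -1, "tz": 75, "fingers": 45},
    {"wx": 0, "wy": 0, "wz": 0, "tx": 1, "ty": -1, "tz": 100, "fingers": 45},
    {"wx": 0, "wy": 0, "wz": 0, "tx": 1, "ty": -1, "tz": 111, "fingers": 45},
    {"wx": 0, "wy": 0, "wz": 0, "tx": 1, "ty": -1, "tz": 115, "fingers": 45},
    {"wx": 0, "wy": 0, "wz": 0, "tx": 1, "ty": -1, "tz": 115, "fingers": 45},
    {"wx": 0, "wy": 0, "wz": 0, "tx": 1, "ty": -1, "tz": 115, "fingers": 45},
  ],
)

```text
time: 7.5
tool_pos: [0.601, 0.3405, 0.0246]
ee_rot: [-0.001, 0.982, -0.19, 0.001]
force: [0.7, 0.0, -1.1]
finger_gap: 0.0557
gripper_force: 37.6
```

>>> jog_arm(
  steps=[
    {"wx": 0, "wy": 0, "wz": 0, "tx": 0, "ty": 0, "tz": 2, "fingers": 45},
    {"wx": 0, "wy": 0, "wz": 0, "tx": 0, "ty": 0, "tz": 3, "fingers": 45},
    {"wx": 0, "wy": 0, "wz": 0, "tx": 0, "ty": 0, "tz": 3, "fingers": 45},
    {"wx": 0, "wy": 0, "wz": 0, "tx": 0, "ty": 0, "tz": 3, "fingers": 45},
  ],
)

```text
time: 8.0
tool_pos: [0.6006, 0.3403, 0.0216]
ee_rot: [-0.0, 0.982, -0.19, 0.001]
force: [-1.1, -0.5, 4.6]
finger_gap: 0.0558
gripper_force: 38.1
```

Contact is 4.6 N upward, so the carton is on the floor. I'll release and rise.

>>> jog_arm(
  steps=[
    {"wx": 0, "wy": 0, "wz": 0, "tx": 0, "ty": 0, "tz": 0, "fingers": 76},
    {"wx": 0, "wy": 0, "wz": 0, "tx": 0, "ty": 0, "tz": 0, "fingers": 76},
    {"wx": 0, "wy": 0, "wz": 0, "tx": 0, "ty": 0, "tz": 0, "fingers": 76},
    {"wx": 0, "wy": 0, "wz": 0, "tx": 0, "ty": 0, "tz": 0, "fingers": 76},
    {"wx": 0, "wy": 0, "wz": 0, "tx": 0, "ty": 0, "tz": -20, "fingers": 76},
    {"wx": 0, "wy": 0, "wz": 0, "tx": 0, "ty": 0, "tz": -60, "fingers": 76},
    {"wx": 0, "wy": 0, "wz": 0, "tx": 0, "ty": 0, "tz": -110, "fingers": 85},
    {"wx": 0, "wy": 0, "wz": 0, "tx": 0, "ty": 0, "tz": -130, "fingers": 85},
    {"wx": 0, "wy": 0, "wz": 0, "tx": 0, "ty": 0, "tz": -130, "fingers": 85},
  ],
)

```text
time: 9.12
tool_pos: [0.6012, 0.3406, 0.153]
ee_rot: [-0.001, 0.982, -0.19, 0.002]
force: [-0.2, 0.1, -0.4]
finger_gap: 0.085
gripper_force: 0.0
```

```bash
python3 -c "
from go import *
rows(off(FAR,.005),-50,.15,.12,.015)"
```

```text
w [ -0.1  -0.3 -61.9]
0.15 [175.6 671.6   1.5]
0.12 [175.5 671.7  31.5]
0.015 [175.1 672.  136.5]
9.125 [0.6012 0.3406 0.153 ] [ 0.35  0.7   1.33 -0.    1.11  2.31]
```

>>> jog_arm(
  steps=[
    {"wx": 0, "wy": 0, "wz": -6, "tx": 15, "ty": 58, "tz": 0, "fingers": 85},
    {"wx": 0, "wy": 0, "wz": -12, "tx": 30, "ty": 115, "tz": 0, "fingers": 85},
    {"wx": 0, "wy": 0, "wz": -62, "tx": 175, "ty": 672, "tz": 0, "fingers": 85},
    {"wx": 0, "wy": 0, "wz": -62, "tx": 175, "ty": 672, "tz": 0, "fingers": 85},
    {"wx": 0, "wy": 0, "wz": -62, "tx": 175, "ty": 672, "tz": 0, "fingers": 85},
    {"wx": 0, "wy": 0, "wz": -62, "tx": 175, "ty": 672, "tz": 0, "fingers": 85},
    {"wx": 0, "wy": 0, "wz": -62, "tx": 175, "ty": 672, "tz": 0, "fingers": 85},
    {"wx": 0, "wy": 0, "wz": -62, "tx": 175, "ty": 672, "tz": 0, "fingers": 85},
    {"wx": 0, "wy": 0, "wz": -62, "tx": 175, "ty": 672, "tz": 0, "fingers": 85},
    {"wx": 0, "wy": 0, "wz": -62, "tx": 175, "ty": 672, "tz": 0, "fingers": 85},
    {"wx": 0, "wy": 0, "wz": -62, "tx": 175, "ty": 672, "tz": 0, "fingers": 85},
    {"wx": 0, "wy": 0, "wz": -62, "tx": 175, "ty": 672, "tz": 0, "fingers": 85},
    {"wx": 0, "wy": 0, "wz": -62, "tx": 175, "ty": 672, "tz": 0, "fingers": 85},
    {"wx": 0, "wy": 0, "wz": -62, "tx": 175, "ty": 672, "tz": 0, "fingers": 85},
    {"wx": 0, "wy": 0, "wz": -62, "tx": 175, "ty": 672, "tz": 30, "fingers": 85},
    {"wx": 0, "wy": 0, "wz": -62, "tx": 175, "ty": 672, "tz": 30, "fingers": 85},
  ],
)

```text
time: 11.12
tool_pos: [0.5103, -0.345, 0.1179]
ee_rot: [-0.003, 0.939, 0.344, -0.002]
force: [0.1, 0.2, -0.2]
finger_gap: 0.0855
gripper_force: 0.0
```

```bash
python3 -c "
from go import *
import cv2
rows(off(FAR,.005),-50,.015)
i=[cv2.resize(bot.snapshot(n)[a:a+h,b:b+w,::-1],(400,333),interpolation=cv2.INTER_CUBIC) for n,a,b,h,w in(('scene',75,80,125,150),('top',100,60,210,252))]
cv2.imwrite('pics/far1.png',cv2.hconcat(i))
from fit import *
p=np.r_[off(TR,0,.076),np.radians(TR[2])]
for z in (.005,): 
  q,io=fit({'top':bot.snapshot('top')},'c',p,z); print(p,q,np.degrees(q[2]),io)"
```

```text
w [-0.4  0.   0.2]
0.015 [  0.7   5.2 102.9]
11.125 [ 0.5103 -0.345   0.1179] [-0.78  0.66  1.55  0.    0.94  0.09]
[ 0.59534707  0.34111556 -0.38222711] [ 0.59764755  0.34094817 -0.34815613] -19.94787666408285 [np.float64(0.9680977782381273)]
```

View pics/far1.png

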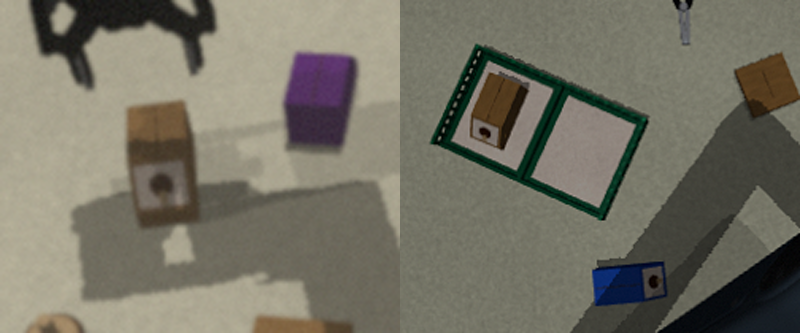

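Carton 1 stands in the left bay at (498,110) in the right half, with its label towards the low front. The far carton is clear under the open fingers, at (160,150) in the left half. I'll pick it up now.

>>> jog_arm(
  steps=[
    {"wx": 0, "wy": 0, "wz": 0, "tx": 0, "ty": 1, "tz": 0, "fingers": 85},
    {"wx": 0, "wy": 0, "wz": 0, "tx": 0, "ty": 1, "tz": 40, "fingers": 85},
    {"wx": 0, "wy": 0, "wz": 0, "tx": 0, "ty": 1, "tz": 80, "fingers": 85},
    {"wx": 0, "wy": 0, "wz": 0, "tx": 0, "ty": 1, "tz": 104, "fingers": 85},
    {"wx": 0, "wy": 0, "wz": 0, "tx": 0, "ty": 1, "tz": 104, "fingers": 85},
    {"wx": 0, "wy": 0, "wz": 0, "tx": 0, "ty": 1, "tz": 104, "fingers": 45},
    {"wx": 0, "wy": 0, "wz": 0, "tx": 0, "ty": 1, "tz": 104, "fingers": 45},
    {"wx": 0, "wy": 0, "wz": 0, "tx": 0, "ty": 1, "tz": 104, "fingers": 45},
    {"wx": 0, "wy": 0, "wz": 0, "tx": 0, "ty": 1, "tz": 104, "fingers": 45},
    {"wx": 0, "wy": 0, "wz": 0, "tx": 0, "ty": 1, "tz": 104, "fingers": 45},
    {"wx": 0, "wy": 0, "wz": 0, "tx": 0, "ty": 1, "tz": 104, "fingers": 45},
  ],
  squeeze=35,
)

```text
time: 12.65
tool_pos: [0.5134, -0.3504, 0.0181]
ee_rot: [0.002, 0.939, 0.343, 0.001]
force: [0.0, 0.1, 7.1]
finger_gap: 0.0557
gripper_force: 39.4
```

>>> jog_arm(
  steps=[
    {"wx": 0, "wy": 0, "wz": 0, "tx": 0, "ty": 0, "tz": -15, "fingers": 45},
    {"wx": 0, "wy": 0, "wz": 0, "tx": 0, "ty": 0, "tz": -55, "fingers": 45},
    {"wx": 0, "wy": 0, "wz": 0, "tx": 0, "ty": 0, "tz": -105, "fingers": 45},
    {"wx": 0, "wy": 0, "wz": 0, "tx": 0, "ty": 0, "tz": -125, "fingers": 45},
    {"wx": 0, "wy": 0, "wz": 0, "tx": 0, "ty": 0, "tz": -125, "fingers": 45},
    {"wx": 0, "wy": 0, "wz": 0, "tx": 0, "ty": 0, "tz": -125, "fingers": 45},
  ],
)

```text
time: 13.4
tool_pos: [0.5116, -0.3486, 0.1405]
ee_rot: [-0.001, 0.939, 0.343, -0.0]
force: [-0.6, 0.6, -1.5]
finger_gap: 0.0558
gripper_force: 38.8
```

```bash
python3 -c "
from go import *
b=np.r_[off(TR,0,-.076),TR[2]]
rows(off(b,.005),68.1,.14,.022)"
```

```text
w [-1.00e-01 -1.00e-01 -1.18e+02]
0.14 [ 376.4 -397.9    1.3]
0.022 [ 376.4 -397.7  119.3]
13.4 [ 0.5116 -0.3486  0.1405] [-0.78  0.63  1.53 -0.    0.99  0.09]
```

>>> jog_arm(
  steps=[
    {"wx": 0, "wy": 0, "wz": -8, "tx": 26, "ty": -28, "tz": 0, "fingers": 45},
    {"wx": 0, "wy": 0, "wz": -16, "tx": 52, "ty": -55, "tz": 0, "fingers": 45},
    {"wx": 0, "wy": 0, "wz": -25, "tx": 80, "ty": -85, "tz": 0, "fingers": 45},
    {"wx": 0, "wy": 0, "wz": -34, "tx": 109, "ty": -115, "tz": 0, "fingers": 45},
    {"wx": 0, "wy": 0, "wz": -43, "tx": 137, "ty": -145, "tz": 0, "fingers": 45},
    {"wx": 0, "wy": 0, "wz": -52, "tx": 166, "ty": -175, "tz": 0, "fingers": 45},
    {"wx": 0, "wy": 0, "wz": -61, "tx": 195, "ty": -206, "tz": 0, "fingers": 45},
    {"wx": 0, "wy": 0, "wz": -70, "tx": 223, "ty": -236, "tz": 0, "fingers": 45},
    {"wx": 0, "wy": 0, "wz": -79, "tx": 252, "ty": -266, "tz": 0, "fingers": 45},
    {"wx": 0, "wy": 0, "wz": -88, "tx": 281, "ty": -297, "tz": 0, "fingers": 45},
    {"wx": 0, "wy": 0, "wz": -97, "tx": 309, "ty": -327, "tz": 0, "fingers": 45},
    {"wx": 0, "wy": 0, "wz": -106, "tx": 338, "ty": -357, "tz": 0, "fingers": 45},
    {"wx": 0, "wy": 0, "wz": -113, "tx": 360, "ty": -381, "tz": 0, "fingers": 45},
    {"wx": 0, "wy": 0, "wz": -118, "tx": 376, "ty": -398, "tz": 0, "fingers": 45},
    {"wx": 0, "wy": 0, "wz": -118, "tx": 376, "ty": -398, "tz": 0, "fingers": 45},
    {"wx": 0, "wy": 0, "wz": -118, "tx": 376, "ty": -398, "tz": 0, "fingers": 45},
    {"wx": 0, "wy": 0, "wz": -118, "tx": 376, "ty": -398, "tz": 0, "fingers": 45},
    {"wx": 0, "wy": 0, "wz": -118, "tx": 376, "ty": -398, "tz": 0, "fingers": 45},
  ],
)

```text
time: 15.65
tool_pos: [0.5438, 0.1964, 0.1412]
ee_rot: [-0.0, 0.191, 0.982, -0.0]
force: [-0.5, -0.3, -1.0]
finger_gap: 0.0551
gripper_force: 38.6
```

```bash
python3 -c "
from go import *
b=np.r_[off(TR,0,-.076),TR[2]]
rows(off(b,.005),68.1,.022)"
```

```text
w [-0.  -0.  -0.1]
0.022 [  1.1   1.6 119.2]
15.65 [0.5438 0.1964 0.1412] [ 0.15  0.58  1.63 -0.    0.92 -1.03]
```

>>> jog_arm(
  steps=[
    {"wx": 0, "wy": 0, "wz": 0, "tx": 1, "ty": 1, "tz": 40, "fingers": 45},
    {"wx": 0, "wy": 0, "wz": 0, "tx": 1, "ty": 1, "tz": 75, "fingers": 45},
    {"wx": 0, "wy": 0, "wz": 0, "tx": 1, "ty": 1, "tz": 100, "fingers": 45},
    {"wx": 0, "wy": 0, "wz": 0, "tx": 1, "ty": 1, "tz": 110, "fingers": 45},
    {"wx": 0, "wy": 0, "wz": 0, "tx": 1, "ty": 1, "tz": 115, "fingers": 45},
    {"wx": 0, "wy": 0, "wz": 0, "tx": 1, "ty": 1, "tz": 115, "fingers": 45},
    {"wx": 0, "wy": 0, "wz": 0, "tx": 1, "ty": 1, "tz": 115, "fingers": 45},
  ],
)

```text
time: 16.52
tool_pos: [0.544, 0.1987, 0.0273]
ee_rot: [0.001, 0.19, 0.982, 0.0]
force: [0.3, 0.5, -0.8]
finger_gap: 0.0556
gripper_force: 38.6
```

>>> jog_arm(
  steps=[
    {"wx": 0, "wy": 0, "wz": 0, "tx": 0, "ty": 0, "tz": 2, "fingers": 45},
    {"wx": 0, "wy": 0, "wz": 0, "tx": 0, "ty": 0, "tz": 4, "fingers": 45},
    {"wx": 0, "wy": 0, "wz": 0, "tx": 0, "ty": 0, "tz": 4, "fingers": 45},
    {"wx": 0, "wy": 0, "wz": 0, "tx": 0, "ty": 0, "tz": 4, "fingers": 45},
  ],
)

```text
time: 17.02
tool_pos: [0.5435, 0.1986, 0.0232]
ee_rot: [0.0, 0.19, 0.982, 0.0]
force: [-1.0, -0.8, 4.6]
finger_gap: 0.0555
gripper_force: 39.4
```

On the floor. I'll release, rise, and back off towards the robot's right so the view is clear.

>>> jog_arm(
  steps=[
    {"wx": 0, "wy": 0, "wz": 0, "tx": 0, "ty": 0, "tz": 0, "fingers": 76},
    {"wx": 0, "wy": 0, "wz": 0, "tx": 0, "ty": 0, "tz": 0, "fingers": 76},
    {"wx": 0, "wy": 0, "wz": 0, "tx": 0, "ty": 0, "tz": 0, "fingers": 76},
    {"wx": 0, "wy": 0, "wz": 0, "tx": 0, "ty": 0, "tz": 0, "fingers": 76},
    {"wx": 0, "wy": 0, "wz": 0, "tx": 0, "ty": 0, "tz": -20, "fingers": 76},
    {"wx": 0, "wy": 0, "wz": 0, "tx": 0, "ty": 0, "tz": -60, "fingers": 76},
    {"wx": 0, "wy": 0, "wz": 0, "tx": 0, "ty": 0, "tz": -110, "fingers": 85},
    {"wx": 0, "wy": 0, "wz": 0, "tx": 0, "ty": 0, "tz": -160, "fingers": 85},
    {"wx": 0, "wy": 0, "wz": 0, "tx": 0, "ty": -60, "tz": -180, "fingers": 85},
    {"wx": 0, "wy": 0, "wz": 0, "tx": 0, "ty": -120, "tz": -180, "fingers": 85},
    {"wx": 0, "wy": 0, "wz": 0, "tx": 0, "ty": -180, "tz": -180, "fingers": 85},
    {"wx": 0, "wy": 0, "wz": 0, "tx": 0, "ty": -240, "tz": -180, "fingers": 85},
    {"wx": 0, "wy": 0, "wz": 0, "tx": 0, "ty": -300, "tz": -180, "fingers": 85},
    {"wx": 0, "wy": 0, "wz": 0, "tx": 0, "ty": -300, "tz": -180, "fingers": 85},
    {"wx": 0, "wy": 0, "wz": 0, "tx": 0, "ty": -300, "tz": -180, "fingers": 85},
  ],
)

```text
time: 18.9
tool_pos: [0.4312, -0.0798, 0.2023]
ee_rot: [-0.0, 0.191, 0.982, 0.0]
force: [-0.5, 0.4, -0.7]
finger_gap: 0.0852
gripper_force: 0.0
```

```bash
python3 -c "
from go import *
import cv2
im={n:bot.snapshot(n) for n in('scene','top')}
cv2.imwrite('pics/end.png',cv2.hconcat([cv2.resize(im[n][:,:,::-1],(400,300),interpolation=cv2.INTER_AREA) for n in im]))
from fit import *
for d in(.076,-.076):
  p=np.r_[off(TR,0,d),np.radians(TR[2])]
  q,io=fit({'top':im['top']},'c',p,.005); print(p,q,np.degrees(q[2]),io)"
```

```text
[ 0.59534707  0.34111556 -0.38222711] [ 0.59764755  0.34094817 -0.34815613] -19.94787666408285 [np.float64(0.9683986945034451)]
[ 0.53865293  0.20008444 -0.38222711] [ 0.53733376  0.20167518 -0.37161076] -21.291728223665455 [np.float64(0.9560712358337831)]
```

View pics/end.png

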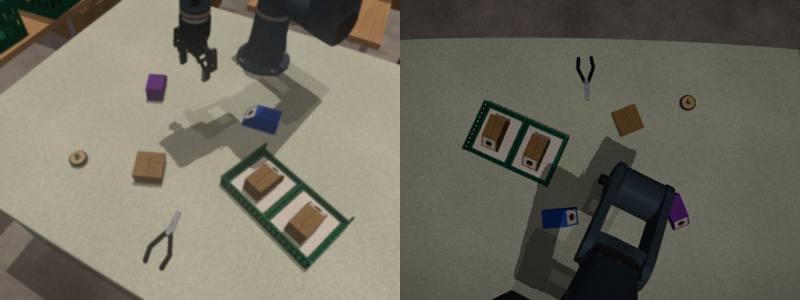

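Both cartons stand in their bays, at (495,132) and (537,152) in the top view. Their labels face the low front within about 2°, and the bystanders haven't moved.

```bash
python3 -c "
from station import bot
print(bot.hand_in())"
```

```text
the job is handed in; nothing more can be done
None
```

Both cartons stand flat, one in each bay of the tray, with labels facing the low front (within about 2° by camera fit); nothing else was moved, and the job was handed in at about 19 s.

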